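# Hold the recycling chute open

### The arm

A 7-joint arm with a two-finger parallel gripper is mounted at the origin on the work surface. World frame = base frame: x ahead of the robot, y to its left, z up, the work surface at z = 0. Lengths are in m, angles in rad, forces in N, time in s.
With the tool pointing down it reaches from about 0.425 to 0.95 m from the base axis. Payload 4.7 kg.
Tool frame: the origin (TCP) lies between the finger pads; the fingertips stand 11 mm ahead of it and the grasp point (between the pads) lies 8 mm behind it; z points along the fingers, y is the line along which they close (so a half turn about z gives the same grasp; the last joint's range is limited). The gripper opens to 87 mm and grips with 3 to 60 N. Pads are 19 mm wide; open, the fingers measure 117 mm over their backs; the gripper's body (75 mm by 190 mm) begins 51 mm behind the grasp point.
Start: joints at [1.293, 0.469, -0.049, 1.532, 0.024, 1.141, -0.082], TCP at [0.166, -0.654, 0.234] pointing down, gripper open.
Joint ranges: [-2.59, 2.59], [-0.33, 1.99], [-1.39, 1.29], [0.1, 2.45], [-1.04, 4.18], [0.21, 1.99], [-2.66, 2.66]. Speed limits (rad/s): [2.57, 2.57, 3.14, 3.14, 3.14, 3.14, 3.14].

### API

Orientations are given as a rotation vector (axis times angle).
In Python, from cell import sensors, capture, camera_info, env gives the robot as it stands. The module is installed in compiled form; this text tells all that it offers.
- The arm moves only by the tool move_arm, never from a script. Its argument "deltas" is a list of rows, each an object with "xyz": the shift along the tool's x, y, z in parts of the range, where 1.0 means 0.3 m, a list of three; "turn": the turn, a rotation vector about the tool's x, y, z in shares of 4 rad (1.0 is 4 rad), a list of three. In form: [{"xyz": [dx, dy, dz], "turn": [rx, ry, rz]}, ...]. A call has exactly 5 rows; each row is the pose to reach, as a shift and turn from the pose commanded when the call began, along the tool's axes at that moment; what a row does not reach only later rows make up. A row lasts 1/12 s, in which the tool goes at most 41.7 mm and 7.16 degrees, less where a joint would pass 70% of its speed; a pose out of reach is approached as far as the arm can. A call with a gripper value outside its range is refused whole. "hand" is the opening, from 0 (shut) to 1 (fully open), set as the call begins (left out, the last holds). The fingers move at their own pace and stop on an object; "grip_force" is the grip in N (left out, the last holds). Time passes only in rows, so rows that repeat a pose let the fingers close, or fill a call up. It gives the time, the measured TCP pose, the force, the opening and the grip force at its end, in the units of the state.
- sensors.get_obs(): the state, without advancing time (a new reading comes with each control period).
- capture(name): name is "side" or "top"; returns (picture, depth): 480x640x3 uint8, blue, green, red; 480x640 float32, m along the optical axis (not along the pixel's ray), 0 where there is no reading.
- camera_info(name): a dict with "K" (3x3 intrinsics, pixels), "dist" ([k1, k2, p1, p2, k3] as OpenCV has them; the pictures are not rectified), "T" (4x4, takes a point from camera to world coordinates). Camera axes: x right, y up, looking along -z (the intrinsics and any distortion apply to the point x, -y, -z); pixel columns grow to the right and rows downward; lengths in m; the calibration is good to about 2 mm. A picture is of the moment at which its call begins. camera_info takes no time and is no camera call.
- env.close_job(): hands the job in; it is judged then, once.
The state is a dict: "time_s": time; "joint_positions": joint angles; "qd": joint speeds; "effort": joint torques, N m; "tcp_pos": TCP position; "orientation": TCP orientation; "force": force on the tool from outside, world axes, zero at the start; "wrist_torque": the same for the moment, N m; "width": finger opening in m; "grip_force": force on a finger pad.
Only numpy, scipy, OpenCV 4.12 (cv2) and the standard library are available. Lean on these libraries where they do the work, as an engineer would, in place of code of your own. Each camera call takes 0.05 s, during which the arm holds its last target. There are 200 camera calls.

### The job

Jars and cans are waiting to be tipped into the recycling cabinet. Swing its small green front door wide open by the handle, then press the sprung dial lever behind it down past the first two clicks to the third, which opens the chute in the top, and keep holding it there against its spring: finish while still pressing it. Do not knock over or shift the jar, cups, funnel, herb pot or crate on the bench.

Things in the scene. Friction and masses are not known exactly. Their poses are not given: they have to be found in the camera images.
- cabinet: compact white recycling cabinet, 280 deep x 360 wide x 280 high, fixed to the bench. Origin at the centre of its underside; its local x points from the front to the back, local y runs along the front (from the door's hinge to its free edge), z up. The front panel is the plane local x = -140; the front looks along local -x. The chute mouth (100 x 120) is in its top
- door (a joint): angle of the small front door (rad): 0 shut, grows as it swings open, stop at 1.9; light hinge friction (0.08 N m), stays where it is left, may start a little ajar. The hinge is vertical and stands on the local -y side of the door: opening turns the door about +z (counter-clockwise seen from above). Wide open means 66 degrees or more; at least 75 leaves good room beside the dial
- door_hinge (a point): point on the vertical hinge axis of the door, on the plane of the cabinet's front panel, 220 above the bench. The green door is a dished cover, 160 wide, 175 high (100 to 275 above the bench), 60 deep; shut, it lies in front of the panel from the hinge towards local +y
- pull: steel T-bar handle on the door: upright round bar, 10 diameter, 105 long (163 to 268 above the bench), on two level standoffs 180 and 225 above the bench, so its top 39 stands free. Bar axis 35 off the door's face, 135 from the hinge along the door. Origin on the door's outer face, 100 above the bench; z up, its -x axis points out of the door
- pull_grip (a point): point on the axis of the handle's upright bar, 14 below the bar's top (254 above the bench); moves with the door
- dial (a joint): angle of the dial (rad): 0 at rest, grows as the lever is pressed down. Click stops at 0.384, 0.768 and 1.152; end stop at 1.26. A spring always returns it to 0 when let go: it takes about 9 N on the pad to start it and up to 11 N to pass a click, 6 to 8 N to hold it
- dial_axis (a point): point on the dial's horizontal axis (along the cabinet's local x), 42 in front of the front panel, 205 above the bench. The lever pad moves in a circle about it in the plane local x = -182
- dial_lever: black lever on the round black dial hub (44 diameter, standing 33 off the panel), with a red pad at its end. Origin on the dial axis at the panel; its own y axis points along the lever, which at rest points to the cabinet's local +y and 0.70 rad above level; pressing turns it downwards, so at the third click it lies 0.452 rad below level
- lever_pad (a point): centre of the upper face of the red pad (24 along the cabinet's local x, 26 along the lever, 10 thick), 62 from the dial axis along the lever and 6 above the lever's midline, 42 in front of the panel; moves with the dial
- shutter (a joint): how far the steel shutter under the cabinet's top has slid from the chute mouth (m): 0.088 times the dial angle, 0.101 at the third click (mouth fully clear)
- tall_jar: bystander: tall glass storage jar, 96 diameter, 250 high, loose; origin at the centre of its underside
- lid_cup_a: bystander: stainless cup holding jar lids, 82 diameter, 85 high (lids to 100), loose; origin at the centre of its underside
- lid_cup_b: bystander: a second such cup
- funnel: bystander: red plastic funnel standing on its rim, 116 diameter, 110 high, loose; origin at the centre of its underside
- herb_pot: bystander: terracotta pot with a green herb, 98 diameter, 160 high with the leaves, loose; origin at the centre of its underside
- crate: bystander: grey mesh crate 300 x 220 x 140 with a small jar and a food can in it; origin at the centre of its underside

How it is judged:
On the way, in this order (a step that is already met when the one before it is completed fails the run):
1. the door is being swung open by its handle (past 0.3 rad with the fingers on the handle) (value of joint door above 0.3 rad and contact force between the fingers and pull above 0.3 N), for 0.05 s.
2. the door stands wide open (1.15 rad or more) (value of joint door above 1.15 rad), for 0.2 s.
3. the dial is pressed down into the third click and held (1.06 rad or more) by the fingers (value of joint dial above 1.06 rad and contact force between the fingers and dial_lever above 1.5 N), for 0.5 s.
At the end, for the whole second after the job is handed in: The fingers hold the dial lever in the third click (dial 1.06 rad or more, lever pressed by the fingers with more than 1.5 N), the chute shutter is open by more than 90 mm, and the door is open 1.15 rad or more; the program finishes while holding (all of step 3 and value of joint shutter above 0.09 m and value of joint door above 1.15 rad); the arm keeps its last pose, push and grip.
It fails at once if a bystander was shifted by more than 30 mm or tipped (distance of any of tall_jar, lid_cup_a, lid_cup_b, funnel, crate, herb_pot from where it was at the start of the episode above 0.03 m or angle between any of tall_jar, lid_cup_a, lid_cup_b, funnel, herb_pot's own z axis and vertical above 0.4 rad).
It also fails if it takes over 59 s, if anything falls off the work surface, if the arm or the gripper's body presses on something with over 40 N, if the wrist force passes 120 N, or if a joint passes its speed limit or range.

## Working session

There is one attempt and no reset: what is moved stays moved. The work goes in short steps, Python scripts to look and compute and a tool call to move; the robot and the scene stay as the last step left them, time stands still between calls to the robot, and variables do not carry over. Pictures are saved under pics/ and viewed, at most 10 in all, crops included, and the job is handed in when it is done.

Besides the shell and the picture viewer there is one more tool, called after "Emit:" as name([rows], argument=value, ...), one row to a line, values as JSON. move_arm: Moves the arm, as the interface text tells. Its arguments: {"type":"object","properties":{"deltas":{"type":"array"},"hand":{"type":"number"},"grip_force":{"type":"number"}},"required":["deltas"]}

```bash
mkdir -p pics; ls; python3 - <<'E'
from cell import sensors,capture,camera_info
import cv2,numpy as np
np.set_printoptions(precision=4,suppress=True)
o=sensors.get_obs();print(o)
for n in('side','top'):
    im,d=capture(n);np.savez('pics/'+n+'0.npz',im=im,d=d);cv2.imwrite(f'pics/{n}0.png',im);i=camera_info(n);print(n,i['K'],i['dist'],i['T'],(d>0).mean())
E
```

```text
pics
{'time_s': 0.0, 'joint_positions': array([ 1.2931,  0.4695, -0.0486,  1.5337,  0.0241,  1.141 , -0.0823]), 'qd': array([-0.0012, -0.0021, -0.    ,  0.0003, -0.0012,  0.002 ,  0.0016]), 'effort': array([  0.    , -50.7969,  -0.0807, -23.6153,  -0.0612,   0.0379,
         0.0002]), 'tcp_pos': array([ 0.1661, -0.6536,  0.2325]), 'orientation': array([-3.1154, -0.3897,  0.0005]), 'force': array([-0.0896, -0.1771, -0.3337]), 'wrist_torque': array([ 0.014 , -0.025 ,  0.0284]), 'grip_force': 0.0, 'width': 0.086746711813957}
side [[536.7387   0.     316.1167]
 [  0.     536.7387 239.6337]
 [  0.       0.       1.    ]] [-0.152  0.     0.     0.     0.   ] [[ 0.7481 -0.3904  0.5366  1.2285]
 [ 0.6634  0.4217 -0.6181 -0.6374]
 [ 0.015   0.8183  0.5745  0.8948]
 [ 0.      0.      0.      1.    ]] 0.9960611979166667
top [[460.6384   0.     323.8669]
 [  0.     460.6384 245.4883]
 [  0.       0.       1.    ]] [-0.0402  0.      0.      0.      0.    ] [[ 0.025   0.9868 -0.1602  0.4   ]
 [-0.9993  0.0203 -0.0306  0.0896]
 [-0.027   0.1608  0.9866  1.2856]
 [ 0.      0.      0.      1.    ]] 0.9962141927083333
```

View pics/side0.png

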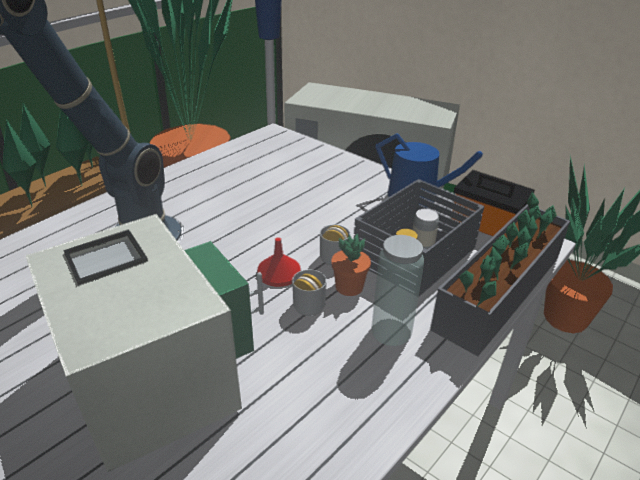

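View pics/top0.png

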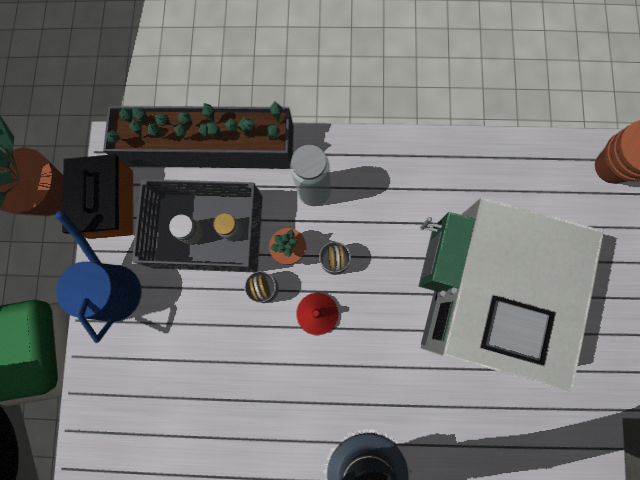

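The top view shows the cabinet at right, with its front facing left (+y). The door's handle is near (432,224), the hinge side is near (450,290), and the funnel is at (318,313). The side view shows the cabinet from behind, with the arm outside the frame. Next I'll measure positions.

```bash
cat > h.py <<'E'
import numpy as np,cv2
from cell import sensors,capture,camera_info
np.set_printoptions(precision=4,suppress=True)
def cloud(n,d):
    i=camera_info(n);v,u=np.mgrid[0:480,0:640]
    p=cv2.undistortPoints(np.stack([u,v],-1).reshape(-1,1,2).astype(np.float64),i['K'],np.array(i['dist'])).reshape(480,640,2)
    c=np.stack([p[...,0]*d,-p[...,1]*d,-d],-1);T=i['T'];return c@T[:3,:3].T+T[:3,3]
def ray(n,u,v,z):
    i=camera_info(n);p=cv2.undistortPoints(np.array([[[u,v]]],float),i['K'],np.array(i['dist'])).ravel()
    T=i['T'];r=T[:3,:3]@[p[0],-p[1],-1];o=T[:3,3];return o+r*(z-o[2])/r[2]
def pix(n,P):
    i=camera_info(n);T=i['T'];c=(np.atleast_2d(P)-T[:3,3])@T[:3,:3];c=c*[1,-1,-1]
    return cv2.projectPoints(c.reshape(-1,1,3),np.zeros(3),np.zeros(3),i['K'],np.array(i['dist']))[0].reshape(-1,2)
E
python3 - <<'E'
from h import *
for n in('side','top'):
    f=np.load(f'pics/{n}0.npz');im,d=f['im'],f['d'];P=cloud(n,d)
    hsv=cv2.cvtColor(im,cv2.COLOR_BGR2HSV)
    x,y,z=P[...,0],P[...,1],P[...,2]
    m=(abs(z-.28)<.008)&(x>.1)&(x<.7)&(y<-.15)&(y>-.8)&(hsv[...,1]<60)
    m=cv2.morphologyEx(m.astype(np.uint8),cv2.MORPH_OPEN,np.ones((5,5)))
    c=max(cv2.findContours(m,0,2)[0],key=cv2.contourArea)
    q=c.reshape(-1,2);W=np.array([ray(n,u,v,.28)[:2] for u,v in q],np.float32)
    r=cv2.minAreaRect(W);print(n,'top',r,cv2.boxPoints(r),np.median(z[m>0]))
    g=(hsv[...,0]>60)&(hsv[...,0]<95)&(hsv[...,1]>80)&(x>.1)&(x<.7)&(y<0)&(y>-.6)&(z>.05)
    gt=g&(abs(z-.275)<.008)
    if gt.sum()>20:
        W=np.array([ray(n,u,v,.275)[:2] for v,u in zip(*np.nonzero(gt))],np.float32)
        r=cv2.minAreaRect(W);print('green',gt.sum(),r,cv2.boxPoints(r))
# bystanders from top: things above bench
m=(z>.05)&(x>.15)&(x<.9)&(y>-.17)&(y<.6)
k,l,s,ce=cv2.connectedComponentsWithStats(m.astype(np.uint8))
for j in range(1,k):
    if s[j,4]>60: 
        a=l==j; print(s[j],x[a].min(),x[a].max(),y[a].min(),y[a].max(),z[a].max())
b=(z>.15)&(x>.3)&(x<.6)&(y>-.28)&(y<-.12)&(hsv[...,1]<60)
print(np.column_stack([np.nonzero(b)[1],np.nonzero(b)[0],P[b]])[::4])
crop=im[180:380,390:620];cv2.imwrite('pics/c0.png',cv2.resize(crop,None,fx=3,fy=3,interpolation=cv2.INTER_CUBIC)[:600,:690])
E
```

```text
side top ((0.4785689115524292, -0.31871554255485535), (0.2813500463962555, 0.3696872591972351), 75.45565795898438) [[ 0.2643 -0.4085]
 [ 0.6222 -0.5013]
 [ 0.6928 -0.229 ]
 [ 0.335  -0.1361]] 0.27904835611631307
green 1534 ((0.5671948790550232, -0.16497141122817993), (0.05694044008851051, 0.15923991799354553), 75.92194366455078) [[ 0.483  -0.1732]
 [ 0.6375 -0.212 ]
 [ 0.6513 -0.1567]
 [ 0.4969 -0.118 ]]
top top ((0.4716688394546509, -0.3171409070491791), (0.2836894094944, 0.36189523339271545), 75.39005279541016) [[ 0.2608 -0.4088]
 [ 0.611  -0.5   ]
 [ 0.6825 -0.2255]
 [ 0.3324 -0.1342]] 0.28063416437454847Traceback (most recent call last):
  File "<stdin>", line 14, in <module>
  File "h.py", line 9, in ray
    i=camera_info(n);p=cv2.undistortPoints(np.array([[[u,v]]],float),i['K'],np.array(i['dist'])).ravel()
ValueError: time passes only in moves, steps and waits
```

```bash
sed -i 's/^def cloud/_C={n:camera_info(n) for n in ("side","top")}\ncamera_info=lambda n:_C[n]\ndef cloud/' h.py
python3 - <<'E'
from h import *
n='top';f=np.load(f'pics/{n}0.npz');im,d=f['im'],f['d'];P=cloud(n,d)
hsv=cv2.cvtColor(im,cv2.COLOR_BGR2HSV)
x,y,z=P[...,0],P[...,1],P[...,2]
g=(hsv[...,0]>60)&(hsv[...,0]<95)&(hsv[...,1]>80)&(x>.1)&(x<.75)&(y<0)&(y>-.6)&(abs(z-.275)<.008)
W=np.array([ray(n,u,v,.275)[:2] for v,u in zip(*np.nonzero(g))],np.float32)
r=cv2.minAreaRect(W);print('green',g.sum(),r,cv2.boxPoints(r))
m=(z>.05)&(x>.15)&(x<1)&(y>-.1)&(y<.6)
k,l,s,ce=cv2.connectedComponentsWithStats(m.astype(np.uint8))
for j in range(1,k):
    if s[j,4]>60: 
        a=l==j; print(s[j],x[a].min(),x[a].max(),y[a].min(),y[a].max(),z[a].max())
b=(z>.15)&(x>.3)&(x<.75)&(y>-.24)&(y<-.02)&(hsv[...,1]<60)
print(np.column_stack([np.nonzero(b)[1],np.nonzero(b)[0],P[b]])[::5])
crop=im[180:380,390:620];cv2.imwrite('pics/c0.png',cv2.resize(crop,None,fx=3,fy=3,interpolation=cv2.INTER_CUBIC)[:600,:690])
E
```

```text
green 1955 ((0.4733333885669708, -0.2073647528886795), (0.35375863313674927, 0.14856718480587006), 26.044498443603516) [[ 0.2818 -0.2183]
 [ 0.347  -0.3518]
 [ 0.6649 -0.1964]
 [ 0.5996 -0.063 ]]
[ 148  102  182  101 9513] 0.40000988081777644 0.9665470059611939 0.08964304679159699 0.5999781496711037 1.2856179397572898
[ 138  179  121   92 2490] 0.40000988081777644 0.7561516269604174 0.08964304679159699 0.5998689027894042 1.2856179397572898
[214 213  26  26 508] 0.40000988081777644 0.6749487416522328 0.08964304679159699 0.41837713192387616 1.2856179397572898
[169 214  32  29 667] 0.40000988081777644 0.6678824752843113 0.08964304679159699 0.5374918434433468 1.2856179397572898
[ 269  228   37   37 1076] 0.40000988081777644 0.6406858347680344 0.08964304679159699 0.2728131680822925 1.2856179397572898
[319 242  31  32 468] 0.5254139814148036 0.6054603346127769 0.06000390180254325 0.13939551616302062 0.0996082209018565
[244 271  33  32 599] 0.40000988081777644 0.5240411822998393 0.08964304679159699 0.33458566482639085 1.2856179397572898
[308 304  18  20 207] 0.3920094808788054 0.4421250932751016 0.08964304679159699 0.16578704872204322 1.2856179397572898
[[481.     197.       0.6807  -0.2288   0.2796]
 [483.     198.       0.678   -0.2326   0.2815]
 [481.     199.       0.6759  -0.2284   0.2804]
 ...
 [490.     366.       0.3119  -0.2375   0.2805]
 [488.     367.       0.3098  -0.2329   0.2813]
 [489.     368.       0.3078  -0.2351   0.2811]]
```

View pics/c0.png

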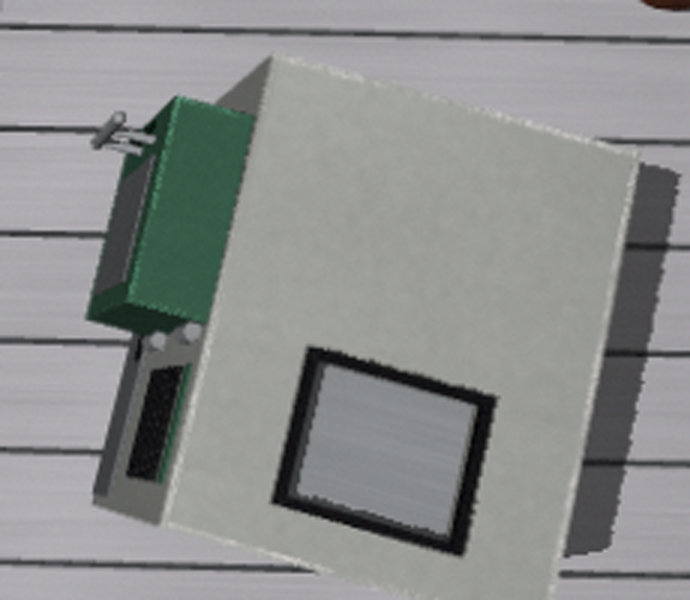

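The crop shows the bar's top at about (429,219) in the full picture, the hinge knuckle at about (453,290), and the door practically shut.

```bash
python3 - <<'E'
from h import *
print('bar',ray('top',429.3,219.3,.268),'knuckles',ray('top',453.5,290,.25),ray('top',441.7,293.5,.13))
# door top from the top view: tight mask of saturated green, z near .275
f=np.load('pics/top0.npz');im,d=f['im'],f['d'];P=cloud('top',d);hsv=cv2.cvtColor(im,cv2.COLOR_BGR2HSV)
z=P[...,2];g=((hsv[...,0]>60)&(hsv[...,0]<95)&(hsv[...,1]>80)&(abs(z-.275)<.006)).astype(np.uint8)
g[:, :400]=0;g[300:]=0
g=cv2.morphologyEx(g,cv2.MORPH_OPEN,np.ones((3,3)))
c=max(cv2.findContours(g,0,2)[0],key=cv2.contourArea).reshape(-1,2)
r=cv2.minAreaRect(np.array([ray('top',u,v,.275)[:2] for u,v in c],np.float32));print(r,cv2.boxPoints(r))
f=np.load('pics/side0.npz');im=f['im']
cv2.imwrite('pics/c1.png',cv2.resize(im[220:360,170:330],None,fx=4,fy=4,interpolation=2))
h=np.array([.483,-.173]);t=np.deg2rad(75.5);ly=np.array([np.sin(t),-np.cos(t)]);lx=np.array([-ly[1]*-1*-1,0])
lx=np.array([-np.cos(t),-np.sin(t)])
b=h+.135*ly-.095*lx;print(ly,lx,b,pix('side',[*b,.268]),pix('top',[*b,.268]),pix('side',[*b,.163]))
from scipy.spatial.transform import Rotation as R
print(R.from_rotvec([-3.1154,-.3897,.0005]).as_matrix())
for a in(0,.5,1,1.2,1.35,1.5):
    c,s=np.cos(a),np.sin(a);M=np.array([[c,-s],[s,c]]);q=h+M@(b-h);print(a,q,np.hypot(*q),'tip',h+M@(.16*ly),h+M@(.16*ly-.06*lx))
E
```

```text
bar [ 0.6298 -0.1146  0.268 ] knuckles [ 0.4733 -0.1704  0.25  ] [ 0.4725 -0.171   0.13  ]
((0.562267541885376, -0.16417838633060455), (0.0604008212685585, 0.1611257940530777), 75.54229736328125) [[ 0.4767 -0.1733]
 [ 0.6327 -0.2135]
 [ 0.6478 -0.155 ]
 [ 0.4918 -0.1148]]
[ 0.9681 -0.2504] [-0.2504 -0.9681] [ 0.6375 -0.1148] [[259.9384 272.7228]] [[429.3457 215.9653]] [[262.4567 314.0619]]
[[ 0.9692  0.2463 -0.0006]
 [ 0.2463 -0.9692  0.0019]
 [-0.0001 -0.0019 -1.    ]]
0 [ 0.6375 -0.1148] 0.647745122562833 tip [ 0.6379 -0.2131] [ 0.6529 -0.155 ]
0.5 [ 0.5907 -0.0479] 0.5926224497544874 tip [ 0.6381 -0.1339] [ 0.6235 -0.0757]
1 [ 0.5175 -0.0116] 0.517647897201299 tip [ 0.6004 -0.0643] [ 0.5596 -0.0203]
1.2 [ 0.4848 -0.0079] 0.4848248750288376 tip [ 0.5765 -0.0431] [ 0.5278 -0.0081]
1.35 [ 0.4601 -0.0095] 0.4601715582827414 tip [ 0.556  -0.0306] [ 0.5026 -0.0033]
1.5 [ 0.4359 -0.0148] 0.4361516097011014 tip [ 0.5339 -0.0213] [ 0.477  -0.0022]
```

View pics/c1.png

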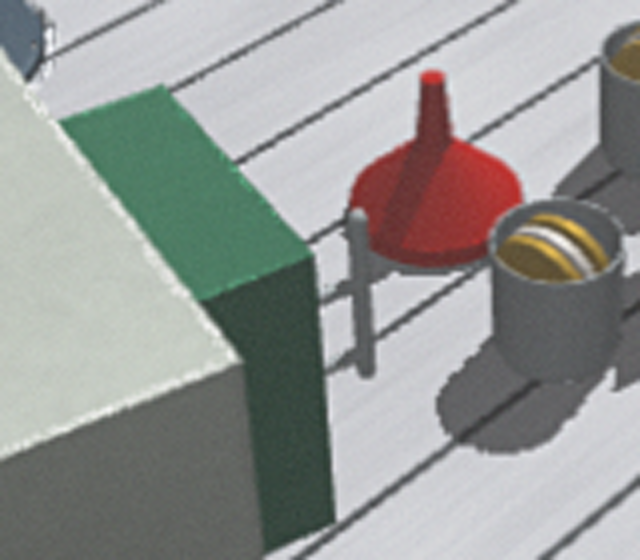

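The manual's scale: shifts go in shares of 0.3 m and turns go in shares of 4 rad. Converting my numbers, -0.19 m / 0.3 = -0.6333, -0.152 m / 0.3 = -0.5067.

Emit:
move_arm([
  {"xyz": [0, 0, -0.1267], "turn": [0, 0, 0]},
  {"xyz": [0, 0, -0.2533], "turn": [0, 0, 0]},
  {"xyz": [0, 0, -0.38], "turn": [0, 0, 0]},
  {"xyz": [0, 0, -0.5067], "turn": [0, 0, 0]},
  {"xyz": [0, 0, -0.6333], "turn": [0, 0, 0]},
], hand=1)

```text
time_s: 0.52
tcp_pos: [0.166, -0.6537, 0.425]
orientation: [-3.117, -0.39, 0.0]
force: [0.6, -1.7, -0.0]
width: 0.0871
grip_force: 0.0
```

In the tool's units: 0.147 m / 0.3 = 0.49, 0.117 m / 0.3 = 0.39.

Emit:
move_arm([
  {"xyz": [0.0967, -0.0667, 0], "turn": [0, 0, 0]},
  {"xyz": [0.1933, -0.1367, 0], "turn": [0, 0, 0]},
  {"xyz": [0.2933, -0.2033, 0], "turn": [0, 0, 0]},
  {"xyz": [0.39, -0.27, 0], "turn": [0, 0, 0]},
  {"xyz": [0.49, -0.34, 0], "turn": [0, 0, 0]},
])

```text
time_s: 0.93
tcp_pos: [0.2842, -0.5177, 0.4231]
orientation: [-3.117, -0.389, 0.001]
force: [0.6, 0.3, -0.2]
width: 0.0871
grip_force: 0.0
```

In the tool's units: 0.147 m / 0.3 = 0.49, 0.117 m / 0.3 = 0.39.

Emit:
move_arm([
  {"xyz": [0.0967, -0.0667, 0], "turn": [0, 0, 0]},
  {"xyz": [0.1933, -0.1367, 0], "turn": [0, 0, 0]},
  {"xyz": [0.2933, -0.2033, 0], "turn": [0, 0, 0]},
  {"xyz": [0.39, -0.27, 0], "turn": [0, 0, 0]},
  {"xyz": [0.49, -0.34, 0], "turn": [0, 0, 0]},
])

```text
time_s: 1.35
tcp_pos: [0.4015, -0.3827, 0.4232]
orientation: [-3.117, -0.389, 0.001]
force: [-0.2, 0.0, -0.3]
width: 0.0871
grip_force: 0.0
```

Tracking is good, so I'll continue and then turn by −1.07 about the tool z.

In the tool's units: 0.147 m / 0.3 = 0.49, 0.117 m / 0.3 = 0.39.

Emit:
move_arm([
  {"xyz": [0.0967, -0.0667, 0], "turn": [0, 0, 0]},
  {"xyz": [0.1933, -0.1367, 0], "turn": [0, 0, 0]},
  {"xyz": [0.2933, -0.2033, 0], "turn": [0, 0, 0]},
  {"xyz": [0.39, -0.27, 0], "turn": [0, 0, 0]},
  {"xyz": [0.49, -0.34, 0], "turn": [0, 0, 0]},
])

```text
time_s: 1.77
tcp_pos: [0.5188, -0.2478, 0.4232]
orientation: [3.117, 0.389, -0.001]
force: [0.0, -0.1, -0.0]
width: 0.087
grip_force: 0.0
```

In the tool's units: 0.146 m / 0.3 = 0.4867, 0.117 m / 0.3 = 0.39.

Emit:
move_arm([
  {"xyz": [0.0967, -0.0667, 0], "turn": [0, 0, 0]},
  {"xyz": [0.1933, -0.1367, 0], "turn": [0, 0, 0]},
  {"xyz": [0.2933, -0.2033, 0], "turn": [0, 0, 0]},
  {"xyz": [0.39, -0.27, 0], "turn": [0, 0, 0]},
  {"xyz": [0.4867, -0.3367, 0], "turn": [0, 0, 0]},
])

```text
time_s: 2.18
tcp_pos: [0.6357, -0.1139, 0.423]
orientation: [-3.117, -0.39, 0.001]
force: [-0.2, -1.2, -0.5]
width: 0.0871
grip_force: 0.0
```

In the tool's units: -0.55 rad / 4 = -0.1375.

Emit:
move_arm([
  {"xyz": [0, 0, 0], "turn": [0, 0, -0.0275]},
  {"xyz": [0, 0, 0], "turn": [0, 0, -0.055]},
  {"xyz": [0, 0, 0], "turn": [0, 0, -0.0825]},
  {"xyz": [0, 0, 0], "turn": [0, 0, -0.11]},
  {"xyz": [0, 0, 0], "turn": [0, 0, -0.1375]},
])

```text
time_s: 2.6
tcp_pos: [0.6348, -0.1152, 0.4228]
orientation: [-2.89, -1.23, 0.002]
force: [-0.0, -0.3, 0.1]
width: 0.0872
grip_force: 0.0
```

In the tool's units: -0.52 rad / 4 = -0.13.

Emit:
move_arm([
  {"xyz": [0, 0, 0], "turn": [0, 0, -0.0275]},
  {"xyz": [0, 0, 0], "turn": [0, 0, -0.055]},
  {"xyz": [0, 0, 0], "turn": [0, 0, -0.0825]},
  {"xyz": [0, 0, 0], "turn": [0, 0, -0.11]},
  {"xyz": [0, 0, 0], "turn": [0, 0, -0.13]},
])

```text
time_s: 3.02
tcp_pos: [0.6347, -0.1153, 0.4229]
orientation: [-2.478, -1.93, 0.001]
force: [0.2, -0.0, 0.4]
width: 0.0872
grip_force: 0.0
```

```bash
python3 - <<'E'
from h import *
from scipy.spatial.transform import Rotation as R
o=sensors.get_obs();print(o['tcp_pos'],o['joint_positions']);print(R.from_rotvec(o['orientation']).as_matrix())
im,d=capture('side');np.savez('pics/side1.npz',im=im,d=d)
im2,d=capture('top');np.savez('pics/top1.npz',im=im2,d=d)
cv2.imwrite('pics/s1.png',np.hstack([im[100:400,100:500],im2[100:400,240:640]]))
print('pixel of tcp',pix('side',o['tcp_pos']),pix('top',o['tcp_pos']))
E
```

```text
[ 0.6347 -0.1153  0.4229] [ 0.5198  0.3879 -0.6037  1.2918  0.2165  1.5275 -0.3051]
[[ 0.2445  0.9696 -0.0012]
 [ 0.9696 -0.2445  0.0001]
 [-0.0002 -0.0012 -1.    ]]
pixel of tcp [[254.5474 201.021 ]] [[445.5803 199.3251]]
```

View pics/s1.png

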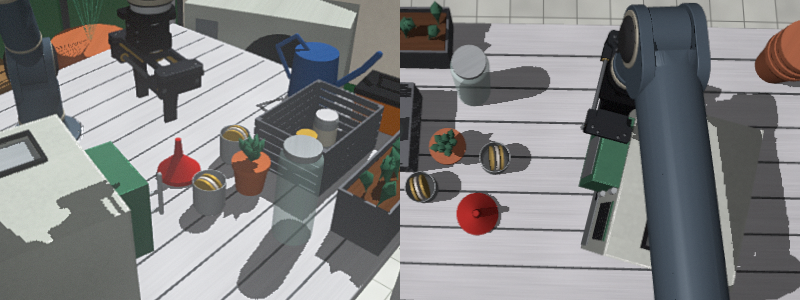

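The picture shows the gripper centred above the bar, with the bystanders clear. I'll descend and grip.

In the tool's units: 0.13 m / 0.3 = 0.4333, 0.11 m / 0.3 = 0.3667.

Emit:
move_arm([
  {"xyz": [0, 0, 0.0833], "turn": [0, 0, 0]},
  {"xyz": [0, 0, 0.1667], "turn": [0, 0, 0]},
  {"xyz": [0, 0, 0.2667], "turn": [0, 0, 0]},
  {"xyz": [0, 0, 0.3667], "turn": [0, 0, 0]},
  {"xyz": [0, 0, 0.4333], "turn": [0, 0, 0]},
])

```text
time_s: 3.53
tcp_pos: [0.6335, -0.1155, 0.2902]
orientation: [-2.484, -1.92, 0.005]
force: [-0.5, 0.6, -0.8]
width: 0.087
grip_force: 0.0
```

In the tool's units: 0.046 m / 0.3 = 0.1533, 0.036 m / 0.3 = 0.12.

Emit:
move_arm([
  {"xyz": [0, 0, 0.04], "turn": [0, 0, 0]},
  {"xyz": [0, 0, 0.08], "turn": [0, 0, 0]},
  {"xyz": [0, 0, 0.12], "turn": [0, 0, 0]},
  {"xyz": [0, 0, 0.1533], "turn": [0, 0, 0]},
  {"xyz": [0, 0, 0.1533], "turn": [0, 0, 0]},
])

```text
time_s: 3.95
tcp_pos: [0.6342, -0.1153, 0.2457]
orientation: [-2.482, -1.923, 0.003]
force: [-0.5, -0.5, 0.6]
width: 0.0874
grip_force: 0.0
```

Emit:
move_arm([
  {"xyz": [0, 0, 0], "turn": [0, 0, 0]},
  {"xyz": [0, 0, 0], "turn": [0, 0, 0]},
  {"xyz": [0, 0, 0], "turn": [0, 0, 0]},
  {"xyz": [0, 0, 0], "turn": [0, 0, 0]},
  {"xyz": [0, 0, 0], "turn": [0, 0, 0]},
], hand=0, grip_force=20)

```text
time_s: 4.37
tcp_pos: [0.6353, -0.1152, 0.2482]
orientation: [2.482, 1.924, 0.001]
force: [0.3, -0.3, -0.6]
width: 0.0614
grip_force: 0.0
```

Emit:
move_arm([
  {"xyz": [0, 0, 0], "turn": [0, 0, 0]},
  {"xyz": [0, 0, 0], "turn": [0, 0, 0]},
  {"xyz": [0, 0, 0], "turn": [0, 0, 0]},
  {"xyz": [0, 0, 0], "turn": [0, 0, 0]},
  {"xyz": [0, 0, 0], "turn": [0, 0, 0]},
])

```text
time_s: 4.78
tcp_pos: [0.635, -0.1152, 0.2476]
orientation: [2.483, 1.925, 0.0]
force: [-0.6, 0.0, -0.2]
width: 0.0281
grip_force: 0.0
```

Emit:
move_arm([
  {"xyz": [0, 0, 0], "turn": [0, 0, 0]},
  {"xyz": [0, 0, 0], "turn": [0, 0, 0]},
  {"xyz": [0, 0, 0], "turn": [0, 0, 0]},
  {"xyz": [0, 0, 0], "turn": [0, 0, 0]},
  {"xyz": [0, 0, 0], "turn": [0, 0, 0]},
])

```text
time_s: 5.2
tcp_pos: [0.6336, -0.1159, 0.2473]
orientation: [-2.483, -1.923, 0.005]
force: [-5.8, -2.1, 2.6]
width: 0.0088
grip_force: 20.0
```

```bash
python3 - <<'E'
from h import *
from scipy.spatial.transform import Rotation as R
o=sensors.get_obs();print(o['tcp_pos'],o['joint_positions'],o['width'],o['grip_force'],o['force'])
h=np.array([.480,-.1735]);b=o['tcp_pos'][:2];M0=R.from_rotvec(o['orientation']).as_matrix()
r=np.hypot(*(b-h));print('radius',r,'nominal',np.hypot(.135,.095))
# per step of alpha: shift in tool axes (tool turns with the door, so same every call)
for a in(.25,.3):
    for k in range(1,6):
        t=a*k/5;D=R.from_euler('z',t).as_matrix()[:2,:2]@(b-h)-(b-h)
        print(a,k,M0[:2,:2].T@D,-t)
E
```

```text
[ 0.6336 -0.1159  0.2473] [ 0.5244  0.4722 -0.5836  1.5686  0.2749  1.1869 -0.3659] 0.00884340777572915 19.994834584649652 [-5.7664 -2.0566  2.6167]
radius 0.16407303341824642 nominal 0.1650757401921918
0.25 1 [ 0.0066 -0.0049] -0.05
0.25 2 [ 0.0129 -0.0101] -0.1
0.25 3 [ 0.019  -0.0156] -0.15
0.25 4 [ 0.0248 -0.0214] -0.2
0.25 5 [ 0.0303 -0.0275] -0.25
0.3 1 [ 0.0079 -0.0059] -0.06
0.3 2 [ 0.0154 -0.0122] -0.12
0.3 3 [ 0.0225 -0.019 ] -0.18
0.3 4 [ 0.0292 -0.0262] -0.24
0.3 5 [ 0.0355 -0.0338] -0.3
```

In the tool's units: 0.0303 m / 0.3 = 0.101, -0.0275 m / 0.3 = -0.0917, -0.25 rad / 4 = -0.0625.

Emit:
move_arm([
  {"xyz": [0.022, -0.0163, 0], "turn": [0, 0, -0.0125]},
  {"xyz": [0.043, -0.0337, 0], "turn": [0, 0, -0.025]},
  {"xyz": [0.0633, -0.052, 0], "turn": [0, 0, -0.0375]},
  {"xyz": [0.0827, -0.0713, 0], "turn": [0, 0, -0.05]},
  {"xyz": [0.101, -0.0917, 0], "turn": [0, 0, -0.0625]},
])

```text
time_s: 5.62
tcp_pos: [0.6149, -0.0805, 0.2474]
orientation: [2.222, 2.22, -0.005]
force: [-5.0, -3.2, 1.6]
width: 0.009
grip_force: 20.0
```

In the tool's units: 0.0303 m / 0.3 = 0.101, -0.0275 m / 0.3 = -0.0917, -0.25 rad / 4 = -0.0625.

Emit:
move_arm([
  {"xyz": [0.022, -0.0163, 0], "turn": [0, 0, -0.0125]},
  {"xyz": [0.043, -0.0337, 0], "turn": [0, 0, -0.025]},
  {"xyz": [0.0633, -0.052, 0], "turn": [0, 0, -0.0375]},
  {"xyz": [0.0827, -0.0713, 0], "turn": [0, 0, -0.05]},
  {"xyz": [0.101, -0.0917, 0], "turn": [0, 0, -0.0625]},
])

```text
time_s: 6.03
tcp_pos: [0.5878, -0.0502, 0.2473]
orientation: [1.928, 2.479, -0.004]
force: [-2.4, -3.9, 2.5]
width: 0.0091
grip_force: 20.0
```

Forces are low, so I'll continue.

In the tool's units: 0.0303 m / 0.3 = 0.101, -0.0275 m / 0.3 = -0.0917, -0.25 rad / 4 = -0.0625.

Emit:
move_arm([
  {"xyz": [0.022, -0.0163, 0], "turn": [0, 0, -0.0125]},
  {"xyz": [0.043, -0.0337, 0], "turn": [0, 0, -0.025]},
  {"xyz": [0.0633, -0.052, 0], "turn": [0, 0, -0.0375]},
  {"xyz": [0.0827, -0.0713, 0], "turn": [0, 0, -0.05]},
  {"xyz": [0.101, -0.0917, 0], "turn": [0, 0, -0.0625]},
])

```text
time_s: 6.45
tcp_pos: [0.5541, -0.0274, 0.2473]
orientation: [1.603, 2.7, -0.003]
force: [-1.0, -3.7, -0.1]
width: 0.0091
grip_force: 20.0
```

In the tool's units: 0.0303 m / 0.3 = 0.101, -0.0275 m / 0.3 = -0.0917, -0.25 rad / 4 = -0.0625.

Emit:
move_arm([
  {"xyz": [0.022, -0.0163, 0], "turn": [0, 0, -0.0125]},
  {"xyz": [0.043, -0.0337, 0], "turn": [0, 0, -0.025]},
  {"xyz": [0.0633, -0.052, 0], "turn": [0, 0, -0.0375]},
  {"xyz": [0.0827, -0.0713, 0], "turn": [0, 0, -0.05]},
  {"xyz": [0.101, -0.0917, 0], "turn": [0, 0, -0.0625]},
])

```text
time_s: 6.87
tcp_pos: [0.5157, -0.0135, 0.2473]
orientation: [1.253, 2.879, -0.001]
force: [0.2, -2.5, -0.3]
width: 0.0089
grip_force: 20.0
```

In the tool's units: 0.0303 m / 0.3 = 0.101, -0.0275 m / 0.3 = -0.0917, -0.25 rad / 4 = -0.0625.

Emit:
move_arm([
  {"xyz": [0.022, -0.0163, 0], "turn": [0, 0, -0.0125]},
  {"xyz": [0.043, -0.0337, 0], "turn": [0, 0, -0.025]},
  {"xyz": [0.0633, -0.052, 0], "turn": [0, 0, -0.0375]},
  {"xyz": [0.0827, -0.0713, 0], "turn": [0, 0, -0.05]},
  {"xyz": [0.101, -0.0917, 0], "turn": [0, 0, -0.0625]},
])

```text
time_s: 7.28
tcp_pos: [0.475, -0.0093, 0.2473]
orientation: [0.884, 3.013, 0.0]
force: [0.8, -0.9, -1.1]
width: 0.0091
grip_force: 20.0
```

In the tool's units: 0.0248 m / 0.3 = 0.0827, -0.0214 m / 0.3 = -0.0713, -0.05 rad / 4 = -0.0125.

Emit:
move_arm([
  {"xyz": [0.022, -0.0163, 0], "turn": [0, 0, -0.0125]},
  {"xyz": [0.043, -0.0337, 0], "turn": [0, 0, -0.025]},
  {"xyz": [0.0633, -0.052, 0], "turn": [0, 0, -0.0375]},
  {"xyz": [0.0827, -0.0713, 0], "turn": [0, 0, -0.05]},
  {"xyz": [0.0827, -0.0713, 0], "turn": [0, 0, -0.05]},
])

```text
time_s: 7.7
tcp_pos: [0.4415, -0.0136, 0.2473]
orientation: [0.582, 3.087, -0.001]
force: [-1.1, 0.8, -2.5]
width: 0.0093
grip_force: 20.0
```

Emit:
move_arm([
  {"xyz": [0, 0, 0], "turn": [0, 0, 0]},
  {"xyz": [0, 0, 0], "turn": [0, 0, 0]},
  {"xyz": [0, 0, 0], "turn": [0, 0, 0]},
  {"xyz": [0, 0, 0], "turn": [0, 0, 0]},
  {"xyz": [0, 0, 0], "turn": [0, 0, 0]},
], hand=0.5)

```text
time_s: 8.12
tcp_pos: [0.4431, -0.0133, 0.2477]
orientation: [0.582, 3.087, 0.001]
force: [0.4, 0.6, -0.7]
width: 0.0348
grip_force: 0.0
```

Emit:
move_arm([
  {"xyz": [0, 0, 0], "turn": [0, 0, 0]},
  {"xyz": [0, 0, 0], "turn": [0, 0, 0]},
  {"xyz": [0, 0, 0], "turn": [0, 0, 0]},
  {"xyz": [0, 0, 0], "turn": [0, 0, 0]},
  {"xyz": [0, 0, 0], "turn": [0, 0, 0]},
])

```text
time_s: 8.53
tcp_pos: [0.4425, -0.0136, 0.2475]
orientation: [0.582, 3.087, -0.0]
force: [0.7, -0.4, -0.4]
width: 0.0434
grip_force: 0.0
```

In the tool's units: -0.17 m / 0.3 = -0.5667, -0.14 m / 0.3 = -0.4667.

Emit:
move_arm([
  {"xyz": [0, 0, -0.1], "turn": [0, 0, 0]},
  {"xyz": [0, 0, -0.2], "turn": [0, 0, 0]},
  {"xyz": [0, 0, -0.3333], "turn": [0, 0, 0]},
  {"xyz": [0, 0, -0.4667], "turn": [0, 0, 0]},
  {"xyz": [0, 0, -0.5667], "turn": [0, 0, 0]},
])

```text
time_s: 8.95
tcp_pos: [0.4429, -0.0131, 0.4208]
orientation: [0.581, 3.084, -0.001]
force: [1.0, -0.1, -0.2]
width: 0.0434
grip_force: 0.0
```

```bash
python3 - <<'E'
from h import *
from scipy.spatial.transform import Rotation as R
o=sensors.get_obs();print(o['tcp_pos'],o['joint_positions'],o['width']);print(R.from_rotvec(o['orientation']).as_matrix())
im,d=capture('side');np.savez('pics/side2.npz',im=im,d=d)
im2,d2=capture('top');np.savez('pics/top2.npz',im=im2,d=d2)
cv2.imwrite('pics/s2.png',np.hstack([im[100:400,100:500],im2[100:400,240:640]]))
for n,I,dd in(('side',im,d),('top',im2,d2)):
    P=cloud(n,dd);hs=cv2.cvtColor(I,cv2.COLOR_BGR2HSV);x,y,z=P[...,0],P[...,1],P[...,2]
    rd=((hs[...,0]<8)|(hs[...,0]>172))&(hs[...,1]>130)&(x>.4)&(x<.75)&(y<-.02)&(z>.15)
    print(n,'red',rd.sum(), P[rd].mean(0) if rd.sum() else '',np.argwhere(rd).mean(0)[::-1])
    g=((hs[...,0]>60)&(hs[...,0]<95)&(hs[...,1]>80)&(x>.3)&(x<.75)&(y<.05)&(y>-.25)&(abs(z-.275)<.006)).astype(np.uint8)
    c=cv2.findContours(g,0,2)[0]
    if c:
        c=max(c,key=cv2.contourArea).reshape(-1,2);r=cv2.minAreaRect(np.array([ray(n,u,v,.275)[:2] for u,v in c],np.float32));print('door',r)
E
```

```text
[ 0.4429 -0.0131  0.4208] [ 0.9879  0.006  -1.0312  1.7123  0.0066  1.423   1.1539] 0.04337022828809091
[[-0.9314  0.364   0.0033]
 [ 0.364   0.9314 -0.0013]
 [-0.0035 -0.     -1.    ]]
side red 61 [ 0.5901 -0.1609  0.2527] [225.2295 279.5902]
door ((0.48332661390304565, -0.09109260886907578), (0.15901745855808258, 0.05972879379987717), 65.59850311279297)
top red 111 [ 0.5789 -0.1576  0.2513] [447.0991 243.1892]
```

View pics/s2.png

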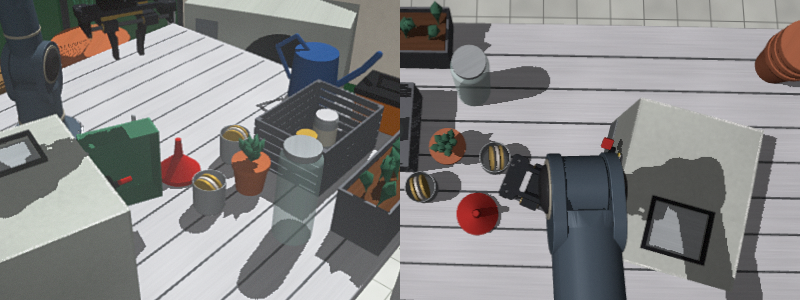

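The side view shows the door swung to about 80° (its red pad visible at (225,280)). The top view shows the pad at (447,243), with all bystanders unmoved. Next I'll plan the press with a tilted tool and one finger offset, to keep the gripper's body clear of the panel and door.

```bash
cat > plan.py <<'E'
from h import *
from scipy.spatial.transform import Rotation as R
ly=np.array([.968,-.2505,0]);out=np.array([.2505,.968,0]);up=np.array([0,0,1.])
hinge=np.array([.480,-.1735,0])
TH=-.35
def target(c,th=TH,off=.042):   # c: contact point (world) of outer lower edge of the -y finger
    M=np.column_stack([out,ly,-up])@R.from_euler('y',th).as_matrix()
    return c-M@np.array([.0095,-off,.011]),M
def delta(p,M,o):
    M0=R.from_rotvec(o['orientation']).as_matrix();return M0.T@(p-o['tcp_pos']),R.from_matrix(M0.T@M).as_rotvec()
E
python3 - <<'E'
from plan import *
a=ray('top',447.1,243.2,.2495);b=ray('side',225.2,279.6,.2495);print('pad',a,b)
for q in(a,b,(a+b)/2): print((q-hinge)@ly,(q-hinge)@out)
f=np.load('pics/top1.npz');P=cloud('top',f['d']);I=f['im']
for v,u in((130,450),(150,520),(200,530),(250,550),(300,560),(350,570)): print(u,v,P[v,u])
o=sensors.get_obs()
pad=(a+b)/2;pad[2]=.2495
for nm,c in(('high',pad+.010*ly+.1*up),):
    p,M=target(c);print(nm,p,delta(p,M,o),M)
E
```

```text
pad [ 0.5792 -0.158   0.2495] [ 0.5869 -0.1587  0.2495]
0.09218253546510032 0.039826957755071384
0.09974847184499169 0.04113473245424573
0.09596550365504605 0.040480845104658575
450 130 [ 0.9598 -0.2327  0.0019]
520 150 [ 0.6029 -0.1225  0.7669]
530 200 [ 0.5415 -0.1299  0.77  ]
550 250 [ 0.4859 -0.1557  0.7571]
560 300 [ 0.4543 -0.3944  0.2781]
570 350 [ 0.3484 -0.409   0.2814]
high [ 0.6321 -0.1764  0.3631] (array([-0.2332, -0.084 ,  0.0616]), array([ 0.2618, -0.2789,  1.4331])) [[ 0.2353  0.968  -0.0859]
 [ 0.9093 -0.2505 -0.3319]
 [-0.3429  0.     -0.9394]]
```

In the tool's units: -0.117 m / 0.3 = -0.39, -0.093 m / 0.3 = -0.31.

Emit:
move_arm([
  {"xyz": [-0.0767, -0.0267, 0], "turn": [0, 0, 0]},
  {"xyz": [-0.1533, -0.0567, 0], "turn": [0, 0, 0]},
  {"xyz": [-0.2333, -0.0833, 0], "turn": [0, 0, 0]},
  {"xyz": [-0.31, -0.1133, 0], "turn": [0, 0, 0]},
  {"xyz": [-0.39, -0.14, 0], "turn": [0, 0, 0]},
], hand=0.8)

```text
time_s: 9.47
tcp_pos: [0.5366, -0.0964, 0.4163]
orientation: [-0.582, -3.085, 0.001]
force: [0.4, 1.2, 0.1]
width: 0.0667
grip_force: 0.0
```

In the tool's units: -0.117 m / 0.3 = -0.39, -0.093 m / 0.3 = -0.31.

Emit:
move_arm([
  {"xyz": [-0.0767, -0.0267, 0], "turn": [0, 0, 0]},
  {"xyz": [-0.1533, -0.0567, 0], "turn": [0, 0, 0]},
  {"xyz": [-0.2333, -0.0833, 0], "turn": [0, 0, 0]},
  {"xyz": [-0.31, -0.1133, 0], "turn": [0, 0, 0]},
  {"xyz": [-0.39, -0.14, 0], "turn": [0, 0, 0]},
])

```text
time_s: 9.88
tcp_pos: [0.6305, -0.178, 0.416]
orientation: [-0.582, -3.085, 0.0]
force: [-0.7, 0.3, 0.1]
width: 0.0696
grip_force: 0.0
```

In the tool's units: 0.5 rad / 4 = 0.125.

Emit:
move_arm([
  {"xyz": [0, 0, 0], "turn": [0, 0, 0.025]},
  {"xyz": [0, 0, 0], "turn": [0, 0, 0.05]},
  {"xyz": [0, 0, 0], "turn": [0, 0, 0.075]},
  {"xyz": [0, 0, 0], "turn": [0, 0, 0.1]},
  {"xyz": [0, 0, 0], "turn": [0, 0, 0.125]},
])

```text
time_s: 10.3
tcp_pos: [0.6297, -0.177, 0.4161]
orientation: [-1.334, -2.842, 0.0]
force: [0.2, 0.4, -0.3]
width: 0.0695
grip_force: 0.0
```

In the tool's units: 0.5 rad / 4 = 0.125.

Emit:
move_arm([
  {"xyz": [0, 0, 0], "turn": [0, 0, 0.025]},
  {"xyz": [0, 0, 0], "turn": [0, 0, 0.05]},
  {"xyz": [0, 0, 0], "turn": [0, 0, 0.075]},
  {"xyz": [0, 0, 0], "turn": [0, 0, 0.1]},
  {"xyz": [0, 0, 0], "turn": [0, 0, 0.125]},
])

```text
time_s: 10.72
tcp_pos: [0.6296, -0.177, 0.4162]
orientation: [-1.996, -2.424, 0.001]
force: [0.1, 0.3, 0.3]
width: 0.0696
grip_force: 0.0
```

In the tool's units: 0.45 rad / 4 = 0.1125.

Emit:
move_arm([
  {"xyz": [0, 0, 0], "turn": [0, 0, 0.025]},
  {"xyz": [0, 0, 0], "turn": [0, 0, 0.05]},
  {"xyz": [0, 0, 0], "turn": [0, 0, 0.075]},
  {"xyz": [0, 0, 0], "turn": [0, 0, 0.1]},
  {"xyz": [0, 0, 0], "turn": [0, 0, 0.1125]},
])

```text
time_s: 11.13
tcp_pos: [0.6296, -0.1769, 0.4162]
orientation: [-2.486, -1.919, 0.002]
force: [0.3, 0.1, -0.3]
width: 0.0696
grip_force: 0.0
```

In the tool's units: -0.35 rad / 4 = -0.0875.

Emit:
move_arm([
  {"xyz": [0, 0, 0], "turn": [0, -0.0175, 0]},
  {"xyz": [0, 0, 0], "turn": [0, -0.035, 0]},
  {"xyz": [0, 0, 0], "turn": [0, -0.0525, 0]},
  {"xyz": [0, 0, 0], "turn": [0, -0.07, 0]},
  {"xyz": [0, 0, 0], "turn": [0, -0.0875, 0]},
])

```text
time_s: 11.55
tcp_pos: [0.6298, -0.1769, 0.4167]
orientation: [2.289, 1.776, -0.41]
force: [-0.6, 0.0, -0.5]
width: 0.0696
grip_force: 0.0
```

```bash
python3 - <<'E'
from plan import *
o=sensors.get_obs();print(o['tcp_pos'],o['joint_positions'],o['width'])
M0=R.from_rotvec(o['orientation']).as_matrix();print(M0)
I,d=capture('top');hs=cv2.cvtColor(I,cv2.COLOR_BGR2HSV);P=cloud('top',d);x,y,z=P[...,0],P[...,1],P[...,2]
rd=((hs[...,0]<8)|(hs[...,0]>172))&(hs[...,1]>130)&(x>.4)&(x<.75)&(y<-.02)&(z>.15);print('red',rd.sum(),np.argwhere(rd).mean(0)[::-1])
J,_=capture('side');cv2.imwrite('pics/s3.png',np.hstack([J[100:400,100:500],I[100:400,240:640]]))
base=hinge+.096*ly+.041*out
for s,zz in((.010,.300),(.010,.275),(.018,.225),(.018,.20),(.014,.18)):
    p,M=target(base+s*ly+zz*up);print(s,zz,p,*delta(p,M,o), 'fixed-orient',M0.T@(p-o['tcp_pos']))
E
```

```text
[ 0.6298 -0.1769  0.4167] [ 0.4203  0.4143 -0.5597  1.3023  0.5449  1.6158 -0.3776] 0.06960017221667127
[[ 0.2332  0.9685 -0.087 ]
 [ 0.9087 -0.2489 -0.3351]
 [-0.3462 -0.0009 -0.9381]]
red 99 [446.5152 243.4646]
0.01 0.3 [ 0.6322 -0.1759  0.3136] [0.0371 0.0022 0.0961] [-0.0002  0.0036  0.0019] fixed-orient [0.0371 0.0022 0.0961]
0.01 0.275 [ 0.6322 -0.1759  0.2886] [0.0458 0.0022 0.1196] [-0.0002  0.0036  0.0019] fixed-orient [0.0458 0.0022 0.1196]
0.018 0.225 [ 0.64   -0.1779  0.2386] [0.0631 0.0103 0.1665] [-0.0002  0.0036  0.0019] fixed-orient [0.0631 0.0103 0.1665]
0.018 0.2 [ 0.64   -0.1779  0.2136] [0.0718 0.0103 0.19  ] [-0.0002  0.0036  0.0019] fixed-orient [0.0718 0.0103 0.19  ]
0.014 0.18 [ 0.6361 -0.1769  0.1936] [0.0787 0.0063 0.2087] [-0.0002  0.0036  0.0019] fixed-orient [0.0787 0.0063 0.2087]
```

View pics/s3.png

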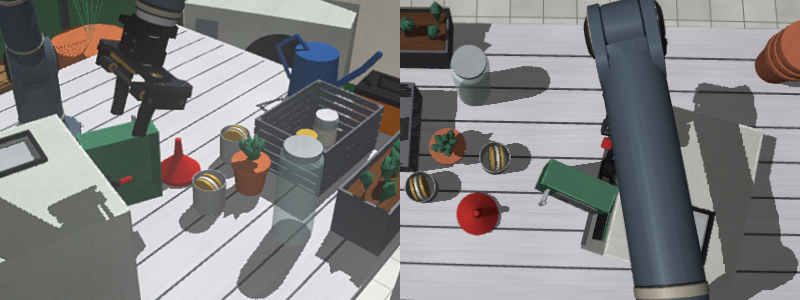

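The side view shows the gripper tilted away from the panel above the pad. The door and bystanders are fine. I'll descend to just above the pad.

In the tool's units: 0.1196 m / 0.3 = 0.3987, 0.0458 m / 0.3 = 0.1527.

Emit:
move_arm([
  {"xyz": [0.0307, 0.0013, 0.08], "turn": [0, 0, 0]},
  {"xyz": [0.0613, 0.0027, 0.16], "turn": [0, 0, 0]},
  {"xyz": [0.0917, 0.0043, 0.24], "turn": [0, 0, 0]},
  {"xyz": [0.122, 0.006, 0.32], "turn": [0, 0, 0]},
  {"xyz": [0.1527, 0.0073, 0.3987], "turn": [0, 0, 0]},
])

```text
time_s: 12.07
tcp_pos: [0.632, -0.1768, 0.2878]
orientation: [2.295, 1.775, -0.405]
force: [1.3, 0.0, -0.4]
width: 0.0695
grip_force: 0.0
```

```bash
python3 - <<'E'
from plan import *
o=sensors.get_obs();print(o['tcp_pos'],o['force'])
M0=R.from_rotvec(o['orientation']).as_matrix()
I,d=capture('top');J,e=capture('side')
a=cv2.resize(J[200:350,170:300],None,fx=3,fy=3,interpolation=2);b=cv2.resize(I[190:340,400:530],None,fx=3,fy=3,interpolation=2)
cv2.imwrite('pics/s4.png',np.hstack([a,b]))
c=o['tcp_pos']+M0@np.array([.0095,-.042,.011]);print('contact',c,pix('side',c),pix('top',c))
base=hinge+.096*ly+.041*out
for s,zz in((.012,.25),(.016,.235),(.018,.22),(.018,.205),(.016,.19),(.014,.182),(.014,.176)):
    p,M=target(base+s*ly+zz*up);print(s,zz,M0.T@(p-o['tcp_pos']))
E
```

```text
[ 0.632  -0.1768  0.2878] [ 1.2582  0.0045 -0.3898]
contact [ 0.5926 -0.1612  0.2742] [[225.0363 271.2822]] [[451.0579 235.4492]]
0.012 0.25 [0.0092 0.002  0.0224]
0.016 0.235 [0.0143 0.006  0.0365]
0.018 0.22 [0.0194 0.008  0.0506]
0.018 0.205 [0.0245 0.0081 0.0647]
0.016 0.19 [0.0297 0.0061 0.0788]
0.014 0.182 [0.0324 0.0041 0.0863]
0.014 0.176 [0.0345 0.0041 0.0919]
```

View pics/s4.png

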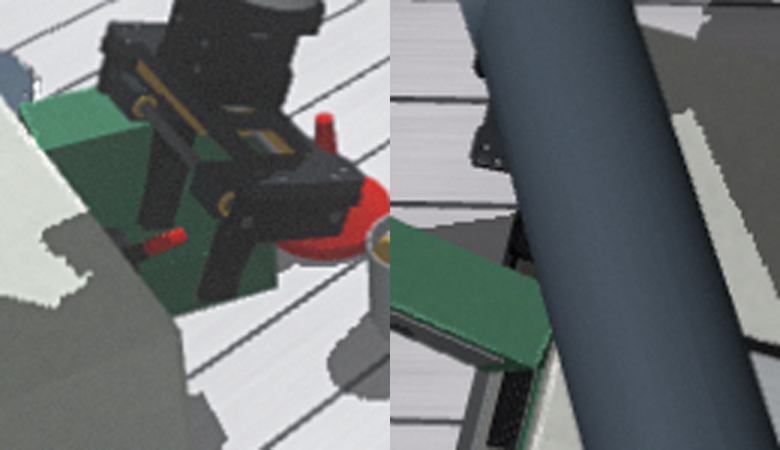

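The side crop shows the finger tip directly over the red pad at crop (165,235), with the body clear of the door and panel. Now I'll press along the arc.

In the tool's units: 0.0365 m / 0.3 = 0.1217, 0.0295 m / 0.3 = 0.0983.

Emit:
move_arm([
  {"xyz": [0.0153, 0.0033, 0.0373], "turn": [0, 0, 0]},
  {"xyz": [0.0307, 0.0067, 0.0747], "turn": [0, 0, 0]},
  {"xyz": [0.0393, 0.0133, 0.0983], "turn": [0, 0, 0]},
  {"xyz": [0.0477, 0.02, 0.1217], "turn": [0, 0, 0]},
  {"xyz": [0.0477, 0.02, 0.1217], "turn": [0, 0, 0]},
])

```text
time_s: 12.58
tcp_pos: [0.6383, -0.1765, 0.2488]
orientation: [2.293, 1.777, -0.407]
force: [-0.2, -0.0, 0.0]
width: 0.0693
grip_force: 0.0
```

Emit:
move_arm([
  {"xyz": [0.0083, 0.0033, 0.0233], "turn": [0, 0, 0]},
  {"xyz": [0.0167, 0.0067, 0.0467], "turn": [0, 0, 0]},
  {"xyz": [0.0253, 0.0067, 0.07], "turn": [0, 0, 0]},
  {"xyz": [0.034, 0.0067, 0.0933], "turn": [0, 0, 0]},
  {"xyz": [0.034, 0.0067, 0.0933], "turn": [0, 0, 0]},
])

```text
time_s: 13.0
tcp_pos: [0.6401, -0.1767, 0.2187]
orientation: [2.292, 1.778, -0.407]
force: [1.5, 1.0, -0.7]
width: 0.069
grip_force: 0.4
```

There's almost no force, so I may have missed the pad. I'll look.

```bash
python3 - <<'E'
from plan import *
o=sensors.get_obs();print(o['tcp_pos'],o['force'],o['wrist_torque'],o['grip_force'],o['width'])
M0=R.from_rotvec(o['orientation']).as_matrix()
J,e=capture('side');np.savez('pics/side5.npz',im=J,d=e)
cv2.imwrite('pics/s5.png',cv2.resize(J[230:330,180:280],None,fx=6,fy=6,interpolation=2))
P=cloud('side',e);hs=cv2.cvtColor(J,cv2.COLOR_BGR2HSV);rd=((hs[...,0]<8)|(hs[...,0]>172))&(hs[...,1]>130);rd[:,:190]=0;rd[:,240:]=0
for k in np.argwhere(rd)[::4]: print(k[::-1],P[k[0],k[1]],(P[k[0],k[1]]-hinge)@ly,(P[k[0],k[1]]-hinge)@out)
c=o['tcp_pos']+M0@np.array([.0095,-.042,.011]);print('contact',c,(c-hinge)@ly,(c-hinge)@out,pix('side',c))
E
```

```text
[ 0.6401 -0.1767  0.2187] [ 1.4577  1.0427 -0.6682] [ 0.3388 -0.3554  0.0862] 0.43659729162754957 0.06901601473767774
[224 278] [ 0.587  -0.1611  0.2549] 0.10043283685397748 0.03879429613284058
[223 279] [ 0.5897 -0.1657  0.2567] 0.1042283247150065 0.035033363382529305
[220 280] [ 0.5855 -0.1698  0.2544] 0.10121824260818534 0.03002186549540082
[224 280] [ 0.5906 -0.1643  0.254 ] 0.10479301436748285 0.03658002385865733
[220 281] [ 0.5865 -0.1708  0.2532] 0.10244010119552242 0.02930653810851806
[224 281] [ 0.5898 -0.164   0.2509] 0.10393333398633953 0.036703996175288606
[220 282] [ 0.5871 -0.1715  0.2515] 0.10317183692159752 0.028784074207281327
[224 282] [ 0.5915 -0.1655  0.2503] 0.10590375461337946 0.03568209282951711
[221 283] [ 0.5918 -0.1729  0.2525] 0.10803421779808896 0.028619014525123627
contact [ 0.6007 -0.1613  0.2052] 0.1137495022815794 0.042058220465214985 [[230.8234 301.1359]]
```

View pics/s5.png

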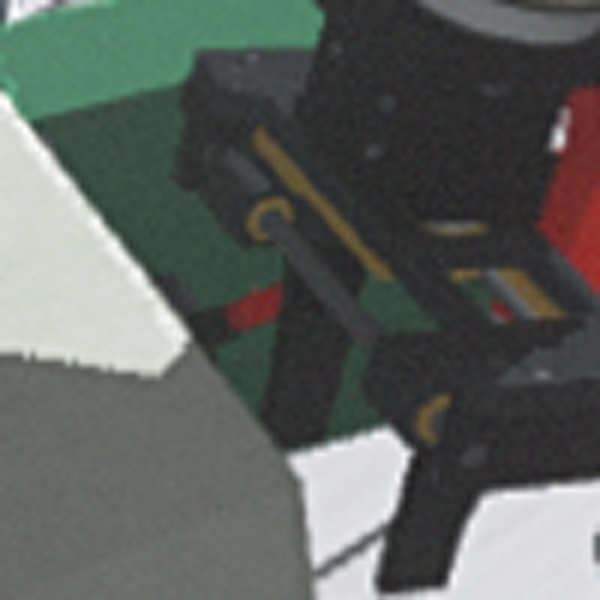

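The finger slid down past the outer end of the pad, and the dial is still at rest. I'll go straight back up, shift inward and press again.

In the tool's units: -0.07 m / 0.3 = -0.2333, -0.056 m / 0.3 = -0.1867.

Emit:
move_arm([
  {"xyz": [-0.0167, 0, -0.0467], "turn": [0, 0, 0]},
  {"xyz": [-0.0333, 0, -0.0933], "turn": [0, 0, 0]},
  {"xyz": [-0.0517, 0, -0.14], "turn": [0, 0, 0]},
  {"xyz": [-0.0683, 0, -0.1867], "turn": [0, 0, 0]},
  {"xyz": [-0.085, 0, -0.2333], "turn": [0, 0, 0]},
])

```text
time_s: 13.47
tcp_pos: [0.6408, -0.1766, 0.298]
orientation: [2.291, 1.775, -0.403]
force: [1.2, 0.4, 1.1]
width: 0.0696
grip_force: 0.0
```

```bash
python3 - <<'E'
from plan import *
o=sensors.get_obs();print(o['tcp_pos'],o['force'])
M0=R.from_rotvec(o['orientation']).as_matrix()
base=hinge+.040*out
for s,zz in((.092,.27),(.092,.25),(.098,.24),(.104,.23),(.108,.22),(.110,.207),(.109,.195),(.107,.183),(.107,.177)):
    p,M=target(base+s*ly+zz*up);print(s,zz,M0.T@(p-o['tcp_pos']))
E
```

```text
[ 0.6408 -0.1766  0.298 ] [1.1596 0.4222 1.1155]
0.092 0.27 [ 0.0027 -0.0225  0.0143]
0.092 0.25 [ 0.0095 -0.0225  0.0331]
0.098 0.24 [ 0.013  -0.0166  0.0425]
0.104 0.23 [ 0.0164 -0.0106  0.0519]
0.108 0.22 [ 0.0198 -0.0066  0.0613]
0.11 0.207 [ 0.0243 -0.0047  0.0735]
0.109 0.195 [ 0.0284 -0.0057  0.0848]
0.107 0.183 [ 0.0325 -0.0077  0.0961]
0.107 0.177 [ 0.0346 -0.0077  0.1017]
```

In the tool's units: 0.0331 m / 0.3 = 0.1103, -0.0225 m / 0.3 = -0.075.

Emit:
move_arm([
  {"xyz": [0, -0.0367, 0], "turn": [0, 0, 0]},
  {"xyz": [0, -0.075, 0], "turn": [0, 0, 0]},
  {"xyz": [0.009, -0.075, 0.0477], "turn": [0, 0, 0]},
  {"xyz": [0.0203, -0.075, 0.079], "turn": [0, 0, 0]},
  {"xyz": [0.0317, -0.075, 0.1103], "turn": [0, 0, 0]},
])

```text
time_s: 13.88
tcp_pos: [0.6183, -0.174, 0.2627]
orientation: [2.29, 1.774, -0.405]
force: [-0.5, 1.3, 14.6]
width: 0.0696
grip_force: 6.1
```

In the tool's units: 0.0094 m / 0.3 = 0.0313, 0.007 m / 0.3 = 0.0233.

Emit:
move_arm([
  {"xyz": [0.0033, 0.0033, 0.008], "turn": [0, 0, 0]},
  {"xyz": [0.0057, 0.0067, 0.016], "turn": [0, 0, 0]},
  {"xyz": [0.0087, 0.01, 0.0233], "turn": [0, 0, 0]},
  {"xyz": [0.0117, 0.0197, 0.0313], "turn": [0, 0, 0]},
  {"xyz": [0.0117, 0.0197, 0.0313], "turn": [0, 0, 0]},
])

```text
time_s: 14.3
tcp_pos: [0.6243, -0.1756, 0.2517]
orientation: [2.291, 1.775, -0.406]
force: [0.1, -1.4, 3.3]
width: 0.0694
grip_force: 1.3
```

```bash
cat > look.py <<'E'
from plan import *
import sys
o=sensors.get_obs();print(o['tcp_pos'],o['force'],o['wrist_torque'])
J,e=capture('side');hs=cv2.cvtColor(J,cv2.COLOR_BGR2HSV);rd=((hs[...,0]<8)|(hs[...,0]>172))&(hs[...,1]>130);rd[:,:190]=0;rd[:,240:]=0
P=cloud('side',e);print(rd.sum());q=P[rd];print(np.column_stack([(q-hinge)@ly,(q-hinge)@out,q[:,2]])[::6])
M0=R.from_rotvec(o['orientation']).as_matrix();c=o['tcp_pos']+M0@np.array([.0095,-.042,.011]);print('contact',(c-hinge)@ly,(c-hinge)@out,c[2])
if len(sys.argv)>1: cv2.imwrite(sys.argv[1],cv2.resize(J[230:330,180:280],None,fx=6,fy=6,interpolation=2))
E
python3 look.py pics/s6.png
```

```text
[ 0.6243 -0.1756  0.2517] [ 0.122  -1.4079  3.3177] [0.0282 0.047  0.0393]
65
[[0.1032 0.0442 0.2372]
 [0.113  0.0501 0.2391]
 [0.1159 0.0486 0.2393]
 [0.1084 0.0353 0.2375]
 [0.113  0.0456 0.2362]
 [0.1114 0.0299 0.2397]
 [0.1166 0.0398 0.2389]
 [0.1083 0.0289 0.2354]
 [0.1123 0.0394 0.2335]
 [0.1117 0.0293 0.2352]
 [0.1155 0.0398 0.2331]]
contact 0.09823636871709762 0.03920163578142699 0.23807681633491407
```

View pics/s6.png

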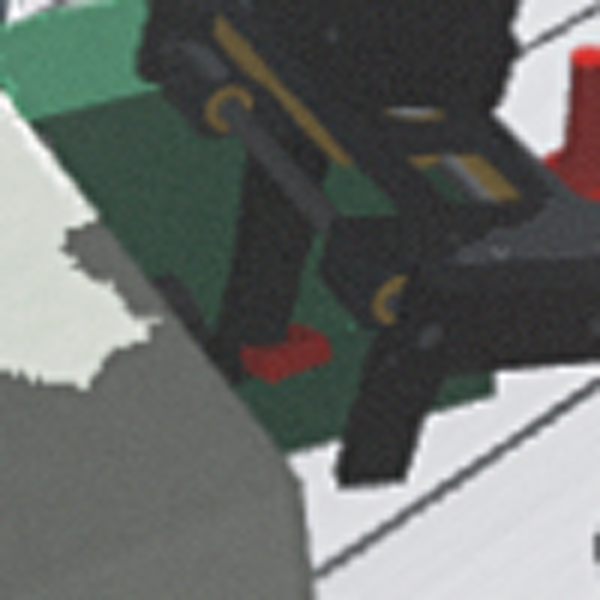

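The picture shows the finger tip resting on the red pad at crop (290,345), with the dial near the first click. I'll carry on down.

In the tool's units: 0.031 m / 0.3 = 0.1033, 0.0188 m / 0.3 = 0.0627.

Emit:
move_arm([
  {"xyz": [0.0113, 0.01, 0.0313], "turn": [0, 0, 0]},
  {"xyz": [0.0227, 0.0233, 0.0627], "turn": [0, 0, 0]},
  {"xyz": [0.03, 0.0267, 0.0833], "turn": [0, 0, 0]},
  {"xyz": [0.0377, 0.03, 0.1033], "turn": [0, 0, 0]},
  {"xyz": [0.0377, 0.03, 0.1033], "turn": [0, 0, 0]},
])

```text
time_s: 14.77
tcp_pos: [0.6331, -0.1778, 0.2183]
orientation: [2.291, 1.775, -0.406]
force: [-0.2, -1.3, 7.9]
width: 0.0699
grip_force: 3.7
```

In the tool's units: 0.0226 m / 0.3 = 0.0753, 0.017 m / 0.3 = 0.0567.

Emit:
move_arm([
  {"xyz": [0.0067, 0, 0.019], "turn": [0, 0, 0]},
  {"xyz": [0.0137, 0, 0.0377], "turn": [0, 0, 0]},
  {"xyz": [0.0207, -0.0033, 0.0567], "turn": [0, 0, 0]},
  {"xyz": [0.0273, -0.0033, 0.0753], "turn": [0, 0, 0]},
  {"xyz": [0.0273, -0.0033, 0.0753], "turn": [0, 0, 0]},
])

```text
time_s: 15.18
tcp_pos: [0.6317, -0.1774, 0.195]
orientation: [2.29, 1.775, -0.407]
force: [-1.8, -0.9, 9.8]
width: 0.0699
grip_force: 4.1
```

```bash
python3 look.py pics/s7.png
```

```text
[ 0.6317 -0.1774  0.195 ] [-1.752  -0.9399  9.7967] [-0.2613  0.6939 -0.0764]
26
[[0.1049 0.0492 0.1823]
 [0.1103 0.0484 0.179 ]
 [0.1151 0.0438 0.1796]
 [0.1125 0.0447 0.1746]
 [0.1172 0.0425 0.1766]]
contact 0.10584710837558473 0.039298687457749705 0.1814091876920366
```

I've used all my picture views, so I'll check the shutter and dial numerically. I'll read the depth inside the chute mouth in the side view.

```bash
python3 - <<'E'
from plan import *
J,e=capture('side');P=cloud('side',e);P0=cloud('side',np.load('pics/side0.npz')['d'])
r0=P0[235:285,60:150].reshape(-1,3);r1=P[235:285,60:150].reshape(-1,3)
# mouth pixels: seen lower than the top now and/or before
m=(r0[:,2]<.2775)
g0=r0-hinge
loc=lambda q:np.column_stack([(q-hinge)@ly,-(q-hinge)@out,q[:,2]])
print('start below top',m.sum(),np.percentile(r0[m,2],[5,50,95]))
d=(r1[:,2]<.24);print('now deep',d.sum(),np.percentile(r1[d,2],[5,50,95]) if d.any() else '')
u,v=np.meshgrid(np.arange(60,150),np.arange(235,285));
# cast deep pixels' rays onto top plane to get the open extent
w=np.array([ray('side',a,b,.275) for a,b in zip(u.ravel()[d],v.ravel()[d])]);print(loc(w).min(0),loc(w).max(0))
n=~d&m;w=np.array([ray('side',a,b,.275) for a,b in zip(u.ravel()[n],v.ravel()[n])]);L=loc(w);print('still shallow',n.sum(),np.percentile(r1[n,2],[5,50,95]),L.min(0),L.max(0))
hs=cv2.cvtColor(J,cv2.COLOR_BGR2HSV);rd=((hs[...,0]<8)|(hs[...,0]>172))&(hs[...,1]>130);rd[:,:190]=0;rd[:,240:]=0
print(sorted(map(tuple,np.argwhere(rd)[:,::-1])))
for phi in(.70-.9,.70-1.06,.7-1.152,.7-1.26):
    pts=[]
    for s in(49,75):
        for h in(6,-4):
            for o in(.030,.054):
                pts.append(hinge+(.0525+(s*np.cos(phi)-h*np.sin(phi))/1e3)*ly+o*out+(.205+(s*np.sin(phi)+h*np.cos(phi))/1e3)*up)
    q=pix('side',np.array(pts));print(phi,q.min(0),q.max(0))
o=sensors.get_obs();print(o['force'],o['tcp_pos'])
E
```

```text
start below top 1828 [0.0001 0.2702 0.277 ]
now deep 1399 [-0.0006  0.2101  0.2367]
[-0.1894  0.0821  0.275 ] [-0.0206  0.2081  0.275 ]
still shallow 437 [0.2409 0.2748 0.2801] [-0.1551  0.0533  0.275 ] [0.0659 0.2343 0.275 ]
[(np.int64(231), np.int64(312)), (np.int64(231), np.int64(313)), (np.int64(232), np.int64(309)), (np.int64(232), np.int64(310)), (np.int64(232), np.int64(311)), (np.int64(232), np.int64(312)), (np.int64(232), np.int64(313)), (np.int64(233), np.int64(306)), (np.int64(233), np.int64(307)), (np.int64(233), np.int64(308)), (np.int64(233), np.int64(309)), (np.int64(233), np.int64(310)), (np.int64(233), np.int64(311)), (np.int64(233), np.int64(312)), (np.int64(233), np.int64(313)), (np.int64(234), np.int64(308)), (np.int64(234), np.int64(309)), (np.int64(234), np.int64(310)), (np.int64(234), np.int64(311)), (np.int64(234), np.int64(312)), (np.int64(234), np.int64(313)), (np.int64(235), np.int64(309)), (np.int64(235), np.int64(310)), (np.int64(235), np.int64(311)), (np.int64(235), np.int64(312)), (np.int64(236), np.int64(311)), (np.int64(236), np.int64(312))]
-0.20000000000000007 [222.6165 297.0387] [239.8812 314.1192]
-0.3600000000000001 [222.3345 299.6778] [239.7421 317.241 ]
-0.45199999999999996 [222.0455 300.9771] [239.4566 318.6461]
-0.56 [221.5956 302.282 ] [238.9376 319.9184]
[-1.0856 -0.1888  8.9045] [ 0.632  -0.1774  0.1955]
```

In the tool's units: 0.004 m / 0.3 = 0.0133, 0.0027 m / 0.3 = 0.009.

Emit:
move_arm([
  {"xyz": [0.0017, 0, 0.0043], "turn": [0, 0, 0]},
  {"xyz": [0.0033, 0, 0.009], "turn": [0, 0, 0]},
  {"xyz": [0.0047, 0, 0.0133], "turn": [0, 0, 0]},
  {"xyz": [0.0047, 0, 0.0133], "turn": [0, 0, 0]},
  {"xyz": [0.0047, 0, 0.0133], "turn": [0, 0, 0]},
])

```text
time_s: 15.7
tcp_pos: [0.6328, -0.1776, 0.1928]
orientation: [2.289, 1.773, -0.404]
force: [-1.2, 0.2, 14.1]
width: 0.0697
grip_force: 5.8
```

```bash
python3 - <<'E'
from plan import *
J,e=capture('side');P=cloud('side',e)
m0=cloud('side',np.load('pics/side0.npz')['d'])
# local coordinates of shutter-level surface pixels inside the mouth before / after
def loc(q): return np.stack([(q-hinge)@ly,-(q-hinge)@out,q[...,2]],-1)
for nm,Q in(('start',m0),('now',P)):
    L=loc(Q)[235:290,55:155];z=L[...,2]
    print(nm,'shutter-level px',((z>.255)&(z<.2745)).sum(),'deep',(z<.25).sum())
    s=(z>.255)&(z<.2745)
    if s.any(): print(np.percentile(L[s],[2,50,98],axis=0))
L=loc(P)[235:290,55:155];
for r in L[::6,::5,2]: print((r*1000).astype(int))
I0=np.load('pics/side0.npz')['im'];print(I0[262,100],J[262,100])
o=sensors.get_obs();print(o['force'],o['tcp_pos'])
E
```

```text
start shutter-level px 1473 deep 188
[[-0.1067  0.0824  0.2673]
 [-0.0685  0.1404  0.2701]
 [-0.0298  0.1969  0.2734]]
now shutter-level px 111 deep 1557
[[-0.1082  0.0806  0.2702]
 [-0.105   0.138   0.2726]
 [-0.0338  0.1962  0.2745]]
[  0   0   0   0   1   0  -2 280 278 280 279 288 287 286 280 287 278 278
 280 279]
[  0   0   0 278 280 279 278 287 288 285 280 276 274 242 239 274 286 280
 278 279]
[277 277 278 279 287 284 283 277 278 270 242 235 233 230 225 221 283 286
 279 279]
[278 279 288 280 276 271 241 240 234 230 225 220 218 214 209 205 200 287
 277 280]
[279 279 280 288 235 232 228 223 220 216 212 894 202 201 194 187 187 287
 284 280]
[279 279 280 285 221 217 212 210 205 201 196 194 189 287 284 282 278 277
 278 278]
[278 279 277 280 287 203 199 193 189 287 288 283 280 279 277 277 280 278
 279 279]
[277 277 276 279 287 188 286 284 282 279 279 280 276 280 278 279 280 281
 280 279]
[279 278 281 279 278 282 278 278 279 278 280 279 278 279 281 280 278 277
 279 280]
[277 280 280 280 277 278 279 277 279 279 277 280 278 279 279 278 280 281
 279 279]
[180 175 170] [102 106 103]
[-0.2118  1.0402 14.2655] [ 0.6327 -0.1776  0.1928]
```

In the tool's units: 0.002 m / 0.3 = 0.0067, 0.001 m / 0.3 = 0.0033.

Emit:
move_arm([
  {"xyz": [0.0013, 0, 0.0033], "turn": [0, 0, 0]},
  {"xyz": [0.0023, 0, 0.0067], "turn": [0, 0, 0]},
  {"xyz": [0.0023, 0, 0.0067], "turn": [0, 0, 0]},
  {"xyz": [0.0023, 0, 0.0067], "turn": [0, 0, 0]},
  {"xyz": [0.0023, 0, 0.0067], "turn": [0, 0, 0]},
])

```text
time_s: 16.17
tcp_pos: [0.6328, -0.1776, 0.1904]
orientation: [2.289, 1.773, -0.404]
force: [-0.1, -0.3, 12.3]
width: 0.07
grip_force: 5.3
```

Emit:
move_arm([
  {"xyz": [0, 0, 0], "turn": [0, 0, 0]},
  {"xyz": [0, 0, 0], "turn": [0, 0, 0]},
  {"xyz": [0, 0, 0], "turn": [0, 0, 0]},
  {"xyz": [0, 0, 0], "turn": [0, 0, 0]},
  {"xyz": [0, 0, 0], "turn": [0, 0, 0]},
])

```text
time_s: 16.58
tcp_pos: [0.6328, -0.1776, 0.1904]
orientation: [2.289, 1.773, -0.404]
force: [-0.6, -0.1, 13.2]
width: 0.0695
grip_force: 5.3
```

In the tool's units: 0.003 m / 0.3 = 0.01, 0.002 m / 0.3 = 0.0067.

Emit:
move_arm([
  {"xyz": [0.0013, 0, 0.0033], "turn": [0, 0, 0]},
  {"xyz": [0.0023, 0, 0.0067], "turn": [0, 0, 0]},
  {"xyz": [0.0033, 0, 0.01], "turn": [0, 0, 0]},
  {"xyz": [0.0033, 0, 0.01], "turn": [0, 0, 0]},
  {"xyz": [0.0033, 0, 0.01], "turn": [0, 0, 0]},
])

```text
time_s: 17.0
tcp_pos: [0.633, -0.1777, 0.1873]
orientation: [2.289, 1.773, -0.403]
force: [-0.4, 0.2, 12.5]
width: 0.07
grip_force: 5.2
```

```bash
python3 - <<'E'
from plan import *
J,e=capture('side');P=cloud('side',e)
L=np.stack([(P-hinge)@ly,-(P-hinge)@out,P[...,2]],-1)[235:290,55:155];z=L[...,2];s=(z>.255)&(z<.2745)
print(s.sum(),np.percentile(L[s],[2,50,98],axis=0))
o=sensors.get_obs();print(o['force'],o['tcp_pos'])
hs=cv2.cvtColor(J,cv2.COLOR_BGR2HSV);rd=((hs[...,0]<8)|(hs[...,0]>172))&(hs[...,1]>130);rd[:,:190]=0;rd[:,240:]=0
q=np.argwhere(rd)[:,::-1];print(len(q),q.min(0),q.max(0),q[q[:,0].argmax()],q[q[:,1].argmin()])
for a in(.9,1.0,1.06,1.152,1.2,1.26):
    phi=.7-a;C=[]
    for s_,h in((75,6),(75,-4)):
        for oo in(.030,.054): C.append(hinge+(.0525+(s_*np.cos(phi)-h*np.sin(phi))/1e3)*ly+oo*out+(.205+(s_*np.sin(phi)+h*np.cos(phi))/1e3)*up)
    print(a,pix('side',np.array(C)).round(1).tolist())
E
```

```text
105 [[-0.1085  0.0806  0.2696]
 [-0.1052  0.1446  0.2728]
 [-0.0441  0.1973  0.2743]]
[-0.4885 -1.0903 13.0444] [ 0.633  -0.1777  0.1873]
13 [232 310] [235 314] [235 312] [233 310]
0.9 [[228.7, 311.0], [239.9, 306.4], [228.7, 314.1], [239.8, 309.6]]
1.0 [[228.7, 313.4], [239.8, 308.9], [228.5, 316.2], [239.5, 311.6]]
1.06 [[228.7, 314.8], [239.7, 310.2], [228.3, 317.2], [239.3, 312.7]]
1.152 [[228.5, 316.6], [239.5, 312.0], [227.8, 318.6], [238.8, 314.1]]
1.2 [[228.3, 317.4], [239.2, 312.9], [227.6, 319.3], [238.4, 314.8]]
1.26 [[228.0, 318.3], [238.9, 313.8], [227.2, 319.9], [238.0, 315.4]]
```

```bash
python3 - <<'E'
from plan import *
J,e=capture('side');P=cloud('side',e);hs=cv2.cvtColor(J,cv2.COLOR_BGR2HSV).astype(int)
L=np.stack([(P-hinge)@ly,(P-hinge)@out,P[...,2]],-1)
for v in range(288,328):
    r=''
    for u in range(212,256):
        h,s,b=hs[v,u]
        r+='R' if (h<8 or h>172) and s>130 else 'g' if 60<h<95 and s>60 else '#' if b<60 else 'o' if b<130 else '.'
    print(v,r)
for v in range(296,320,3): print(v,[tuple((L[v,u]*1000).astype(int)) for u in range(222,244,3)])
E
```

```text
288 oo##ggggggoggo###ooooo#####gooo#########oooo
289 ooo#ggggogggg#####ooo#o####gggggo#########og
290 ooooogggggggg#######ooo###ggggggg##########g
291 ooooogggggggg#######oooo##gggggggg##########
292 ooooooggggggg########oooo#ggggggggg#########
293 ooooooogggggo#########oooooggggggggg########
294 ooooooogogggg##########ooo#ogggggggg########
295 oooooooogoggg##########oooo#ogggoggggg######
296 oooooooooggg#############oo###gggggggg######
297 oooooooooogg#############oooo##ooo##########
298 ooooooooooog#############ooo################
299 ooooooooooog#############ooo################
300 oooooooooooo############ggo#################
301 ooooooooooooo###########ggg#################
302 ooooooooooooo###########ooo#################
303 oooooooooooooo#########....#################
304 ooooooooooooooo#######o....o################
305 oooooooooooooooo######o...o#################
306 ooooooooooooooooo#####o...o#################
307 ooooooooooooooooo#####.....o###########o####
308 oooooooooooooooooo####......#########oooo###
309 ooooooooooooooooooo##oo.....o#######oooo####
310 oooooooooooooooooo
[... 3142 characters left out ...]
276)), (np.int64(212), np.int64(-12), np.int64(275)), (np.int64(211), np.int64(-6), np.int64(272)), (np.int64(114), np.int64(39), np.int64(173)), (np.int64(113), np.int64(45), np.int64(169)), (np.int64(-53), np.int64(124), np.int64(-1)), (np.int64(-51), np.int64(131), np.int64(-3)), (np.int64(-43), np.int64(135), np.int64(1))]
317 [(np.int64(208), np.int64(-16), np.int64(268)), (np.int64(209), np.int64(-11), np.int64(266)), (np.int64(210), np.int64(-6), np.int64(264)), (np.int64(111), np.int64(39), np.int64(162)), (np.int64(-47), np.int64(112), np.int64(0)), (np.int64(-42), np.int64(118), np.int64(0)), (np.int64(-43), np.int64(127), np.int64(-4)), (np.int64(-33), np.int64(130), np.int64(2))]
```

```bash
python3 - <<'E'
from plan import *
from cell import env
J,e=capture('top');P=cloud('top',e);hs=cv2.cvtColor(J,cv2.COLOR_BGR2HSV);x,y,z=P[...,0],P[...,1],P[...,2]
g=((hs[...,0]>60)&(hs[...,0]<95)&(hs[...,1]>80)&(x>.3)&(x<.75)&(y<.05)&(y>-.25)&(abs(z-.275)<.006)).astype(np.uint8)
c=max(cv2.findContours(g,0,2)[0],key=cv2.contourArea).reshape(-1,2);r=cv2.minAreaRect(np.array([ray('top',u,v,.275)[:2] for u,v in c],np.float32));print('door',r)
o=sensors.get_obs();print(o['time_s'],o['force'])
a=r[2] if r[1][0]>r[1][1] else r[2]-90
print('open deg',a+14.5)
if a+14.5>70 and o['force'][2]>6: print(env.close_job())
E
```

```text
door ((0.480307936668396, -0.08930379152297974), (0.16145606338977814, 0.060794517397880554), 67.18650817871094)
17.15 [ 0.0198  0.6185 12.1455]
open deg 81.68650817871094
the job is handed in; nothing more can be done
None
```

I handed the job in at 17 s with the door open about 81° and a finger still pressing the dial lever at about 12 N, past the third click as far as the camera depth shows. The chute mouth looks clear and I saw no bystander move. The verdict itself was not shown, and my first press slid past the end of the pad and had to be repeated.

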